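# Sort tagged detector modules into pass and reject nests

### The job

Sort the three tagged detector modules on the mat: put both green-tagged ones in the green pass tray and the red-tagged one in the red reject tray, one to a nest, upright with the tag on top and sitting flat on the nest's floor. Lower each one right down into its nest before letting go, do not drop it in. Leave the untagged module and everything else on the bench where it is.

Things in the scene. Friction and masses are not known exactly. Their poses are not given: they have to be found in the camera images.
- green_module_1: loose box-shaped detector module, 70 x 40 x 50 mm (x, y, z), 0.25 kg, blue-grey sides, cream top; a steel fitting 14 mm wide stands 12 mm above the top at x = +25 mm; a green tag 36 x 30 mm on the top. Origin: centre of its underside; x along the 70 mm length, z up
- green_module_2: loose box-shaped detector module, 70 x 40 x 50 mm (x, y, z), 0.25 kg, blue-grey sides, cream top; a steel fitting 14 mm wide stands 12 mm above the top at x = +25 mm; a green tag 36 x 30 mm on the top. Origin: centre of its underside; x along the 70 mm length, z up
- red_module: loose box-shaped detector module, 70 x 40 x 50 mm (x, y, z), 0.25 kg, blue-grey sides, cream top; a steel fitting 14 mm wide stands 12 mm above the top at x = +25 mm; a red tag 36 x 30 mm on the top. Origin: centre of its underside; x along the 70 mm length, z up
- plain_module: loose box-shaped detector module, 70 x 40 x 50 mm (x, y, z), 0.25 kg, blue-grey sides, cream top; a steel fitting 14 mm wide stands 12 mm above the top at x = +25 mm; no tag: to be left alone. Origin: centre of its underside; x along the 70 mm length, z up
- pass_tray: fixed pass tray with green walls and grey floor, 183 x 64 mm (x, y), 14 mm high; two nests in a row along its x axis, each an open pocket 84 x 54 mm (long side along x) with 5 mm walls and a 4 mm floor, so 10 mm deep. Origin: centre of its underside
- reject_tray: fixed reject tray with red walls and grey floor, 183 x 64 mm (x, y), 14 mm high; two nests in a row along its x axis, each an open pocket 84 x 54 mm (long side along x) with 5 mm walls and a 4 mm floor, so 10 mm deep. Origin: centre of its underside
- pass_tray_nest0 (a point): centre of the floor of the pass tray's nest 0 (44.5 mm to -x of the tray's centre, 4 mm above the bench); axes as the tray's
- pass_tray_nest1 (a point): centre of the floor of the pass tray's nest 1 (44.5 mm to +x of the tray's centre, 4 mm above the bench); axes as the tray's
- reject_tray_nest0 (a point): centre of the floor of the reject tray's nest 0 (44.5 mm to -x of the tray's centre, 4 mm above the bench); axes as the tray's
- reject_tray_nest1 (a point): centre of the floor of the reject tray's nest 1 (44.5 mm to +x of the tray's centre, 4 mm above the bench); axes as the tray's
- screwdriver: bystander: loose screwdriver, 180 mm, lying flat on the left of the bench; x along its length
- spanner: bystander: loose spanner, 160 mm, lying flat beyond the mat; x along its length
- septa_jar: bystander: small clear jar, 52 mm wide, 65 mm high; origin under its centre
- amber_bottle: bystander: amber bottle, 56 mm wide, 120 mm high; origin under its centre
- beaker: bystander: glass beaker, 68 mm wide, 85 mm high; origin under its centre
- vial_rack: bystander: blue rack of vials, 110 x 70 mm, 39 mm high; origin under its centre
Mind the look-alikes: they are no part of the job. Leave any orange look-alike of the pass_tray alone. Leave any orange look-alike of the green_module_2 alone.

How it is judged:
By the outcome, as a careful person would: the job done as asked, in the order asked, and still so for the second after the job is handed in, with the robot touching nothing.
It also fails if it takes over 67 s, if anything falls off the work surface, if the arm or the gripper's body presses on something with over 40 N, if the wrist force passes 120 N, or if a joint passes its speed limit or range.

### The arm

A 6-joint arm with a two-finger parallel gripper is mounted at the origin on the work surface. World frame = base frame: x ahead of the robot, y to its left, z up, the work surface at z = 0. Lengths are in mm, angles in rad, forces in N, time in s.
With the tool pointing down it reaches from about 275 to 1000 mm from the base axis. Payload 8.4 kg.
Tool frame: the origin (TCP) lies on the centre line of the jaws, within the pads' length; the fingertips stand 25 mm ahead of it and the grasp point (between the pads) lies 6 mm ahead of it; z points along the fingers, x is the direction in which the jaws open and shut, and the axes are right-handed (so a half turn about z gives the same grasp; the last joint's range is limited). The gripper opens to 85 mm and grips with 20 to 120 N. Pads are 22 mm wide; open, the fingers measure 114 mm over their backs; the gripper's body (76 mm by 85 mm) begins 54 mm behind the grasp point. The pads swing forward as they close: fully open they stand 13 mm farther back than shut.
Start: joints at [1.1, 0.353, 1.633, -0, 1.155, -0.002], TCP at [282.384, 557.573, 256.281] pointing down, gripper open.
Joint ranges: [-2.63, 2.63], [-0.92, 2.1], [0.06, 2.66], [-1.3, 4.44], [0, 2.69], [-3.02, 3.02]. Speed limits (rad/s): [2.22, 2.22, 2.79, 3.14, 3.14, 3.14].

### API

Orientations are given as [roll, pitch, yaw] about the fixed x, y, z axes, in that order (R = Rz(yaw) Ry(pitch) Rx(roll)).
In Python, from rig import r gives the robot as it stands. The module is installed in compiled form; this text tells all that it offers.
- The arm moves only by the tool jog_arm, never from a script. Its argument "deltas" is a list of rows, each an object with "gripper": the gripper command: -1 is fully open, 1 is shut, values between are in proportion; "translation": the shift along the world's x, y, z in units of 10 cm (1.0 is 10 cm), a list of three; "dr": the turn, a rotation vector about the world's x, y, z in units of pi/2 rad (1.0 is pi/2 rad), a list of three. In form: [{"gripper": gripper, "translation": [x, y, z], "dr": [wx, wy, wz]}, ...]. A call has 1 to 12 rows; each row shifts and turns the commanded pose from where the row before left it; what a row does not reach is not made up. A row lasts 1/12 s, in which the tool goes at most 41.7 mm and 7.16 degrees, less where a joint would pass 70% of its speed; a pose out of reach is approached as far as the arm can. A call with a number of a shift or a turn outside -1 to 1 is refused whole. A call with a gripper value outside its range is refused whole. The fingers move at their own pace and stop on an object; "squeeze" is the grip in N (left out, the last holds). Time passes only in rows, so rows that do not move let the fingers close. It gives the time, the measured TCP pose, the force and the opening at its end, in the units of the state.
- r.sense(): the state, without advancing time (a new reading comes with each control period).
- r.grab_frame(name): name is "side" or "top" or "wrist"; returns the picture (480x640x3 uint8, blue, green, red); there is no depth.
- r.calibration(name): a dict with "mtx" (3x3 intrinsics, pixels), "world_from_camera" (4x4, takes a point from camera to world coordinates). Camera axes: x right, y down, z forward; pixel columns grow to the right and rows downward; lengths in mm; the calibration is good to about 2 mm. A picture is of the moment at which its call begins: read the wrist's pose just before it. calibration takes no time and is no camera call; for the wrist camera it gives the pose at the moment of the call.
- r.sign_off(): hands the job in, once; it reports no verdict.
The state is a dict: "clock": time; "qpos": joint angles; "qvel": joint speeds; "joint_efforts": joint torques, N m; "eef_pos": TCP position; "tcp_rot": TCP orientation; "contact_force": force on the tool from outside, world axes, zero at the start; "wrist_torque": the same for the moment, N m; "opening": opening from 0.0 (shut) to 1.0 (fully open).
Only numpy, scipy, OpenCV 4.12 (cv2) and the standard library are available. Lean on these libraries where they do the work, as an engineer would, in place of code of your own. Each camera call takes 0.05 s, during which the arm holds its last target. There are 200 camera calls.

## Working session

There is one attempt and no reset: what is moved stays moved. The work goes in short steps, Python scripts to look and compute and a tool call to move; the robot and the scene stay as the last step left them, time stands still between calls to the robot, and variables do not carry over. Pictures are saved under pics/ and viewed, about 8 in all and at most 12, crops included, and the job is handed in when it is done.

Besides the shell and the picture viewer there is one more tool, called as name([rows], argument=value, ...), one row to a line, values as JSON. jog_arm: Moves the arm, as the interface text tells. Shifts and turns lie within -1 to 1; 1 stands for 10 cm of shift or pi/2 rad of turn. Its arguments: {"type":"object","properties":{"deltas":{"type":"array"},"squeeze":{"type":"number"}},"required":["deltas"]}

```bash
mkdir -p pics; python3 - <<'E'
from rig import r
import cv2
for n in("top","side"):
    cv2.imwrite(f"pics/{n}0.png",r.grab_frame(n)); c=r.calibration(n); print(n,c["mtx"].round(1).tolist(),c["world_from_camera"].round(3).tolist())
print(r.sense())
E
```

```text
top [[585.2, 0.0, 327.0], [0.0, 585.2, 241.7], [0.0, 0.0, 1.0]] [[0.028, -0.998, 0.052, 429.474], [-0.999, -0.029, -0.016, -3.196], [0.017, -0.052, -0.999, 1514.464], [0.0, 0.0, 0.0, 1.0]]
side [[468.0, 0.0, 309.8], [0.0, 468.0, 240.4], [0.0, 0.0, 1.0]] [[0.999, -0.043, 0.024, 487.129], [-0.049, -0.752, 0.657, -751.898], [-0.01, -0.657, -0.753, 918.169], [0.0, 0.0, 0.0, 1.0]]
{'clock': 0.1, 'qpos': array([ 1.09960607e+00,  3.53588521e-01,  1.63403499e+00, -3.83096824e-06,
        1.15520713e+00, -2.42906075e-03]), 'qvel': array([-4.67418354e-04,  2.77778940e-05, -6.01016103e-04,  7.10086865e-04,
       -2.39283409e-03, -9.86939938e-04]), 'joint_efforts': array([-9.72600574e-04, -6.06353331e+01, -3.42822182e+01, -7.42198017e-05,
        4.03565631e-03,  4.76453479e-06]), 'eef_pos': array([282.20593722, 557.22884108, 255.64132234]), 'tcp_rot': array([3.14159216e+00, 1.23799162e-03, 1.10203668e+00]), 'contact_force': array([ 0.56559155, -0.73769315,  0.12140832]), 'wrist_torque': array([-0.1050387 , -0.02961276,  0.01643301]), 'opening': 0.9957251893064057}
```

View pics/top0.png

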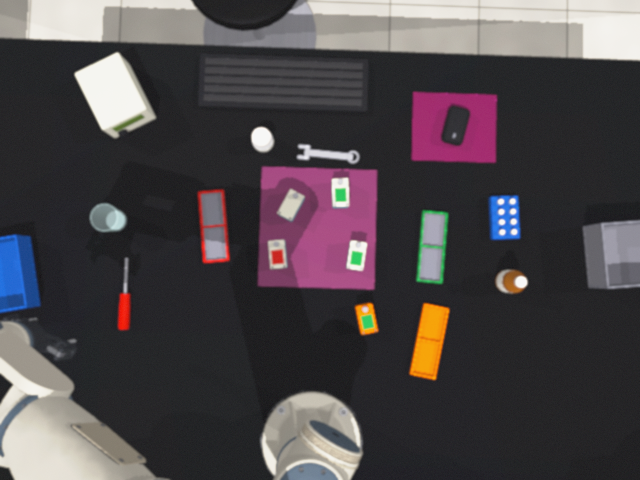

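View pics/side0.png

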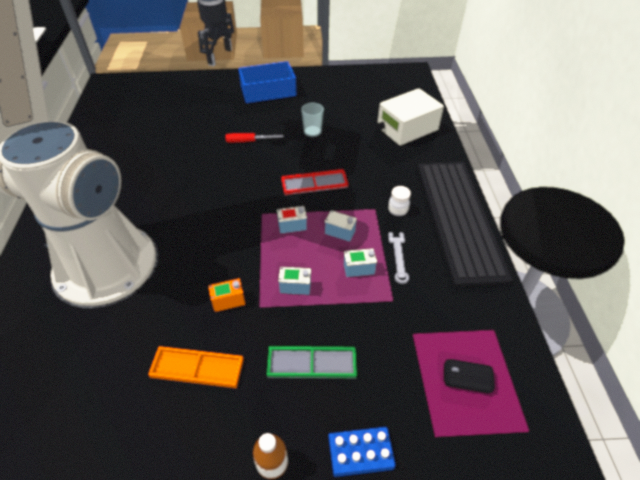

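```bash
cat > h.py <<'E'
import cv2, numpy as np
from rig import r
def ray(px,cal,z):
    px=np.atleast_2d(px).astype(float); T=cal["world_from_camera"]
    d=(np.linalg.inv(cal["mtx"])@np.c_[px,np.ones(len(px))].T).T@T[:3,:3].T
    o=T[:3,3]; return (o+d*((z-o[2])/d[:,2:]))[:,:2]
def mask(im,c):
    h=cv2.cvtColor(im,cv2.COLOR_BGR2HSV); H,S,V=cv2.split(h)
    if c=="green": return ((H>45)&(H<80)&(S>110)&(V>60)).astype(np.uint8)*255
    if c=="red": return (((H<6)|(H>174))&(S>140)&(V>80)).astype(np.uint8)*255
    if c=="cream": return ((S<60)&(V>140)).astype(np.uint8)*255
def blobs(m,amin):
    return [c for c in cv2.findContours(m,cv2.RETR_EXTERNAL,cv2.CHAIN_APPROX_NONE)[0] if cv2.contourArea(cv2.convexHull(c))>amin]
def rect(c,cal,z):
    p=ray(cv2.convexHull(c)[:,0],cal,z).astype(np.float32)
    (x,y),(w,h),a=cv2.minAreaRect(p)
    if w<h: w,h,a=h,w,a+90
    return np.round([x,y,w,h,(a+90)%180-90],1).tolist()
E
python3 - <<'E'
from h import *
im=cv2.imread("pics/top0.png");cal=r.calibration("top")
for c in("green","red","cream"):
    for b in blobs(mask(im,c),60):
        u=b[:,0].mean(0)
        if 190<u[0]<460 and 160<u[1]<340: print(c,u.round(),"z50",rect(b,cal,50),"z14",rect(b,cal,14)[:2])
W=r.calibration("wrist");print(W["mtx"].round(1).tolist(),W["world_from_camera"].round(3).tolist())
E
```

```text
green [367. 321.] z50 [310.4, -132.4, 30.1, 24.0, 12.8] z14 [307.5, -135.5]
green [356. 258.] z50 [468.0, -100.5, 30.1, 23.4, -6.6] z14 [468.9, -102.9]
green [432. 247.] z50 [501.7, -290.6, 185.3, 70.7, -3.7] z14 [503.5, -297.7]
green [340. 195.] z50 [626.1, -57.3, 27.9, 22.7, 1.7] z14 [631.0, -58.6]
red [277. 257.] z50 [465.5, 97.4, 30.8, 24.7, 9.8] z14 [466.4, 99.8]
red [213. 226.] z50 [537.5, 259.4, 185.0, 70.2, 6.9] z14 [540.1, 265.9]
cream [430. 263.] z50 [459.0, -288.1, 78.9, 49.9, -3.7] z14 [459.7, -295.1]
cream [356. 255.] z50 [474.8, -100.6, 75.6, 45.4, -6.7] z14 [475.9, -103.0]
cream [277. 254.] z50 [472.8, 97.9, 73.6, 43.1, 6.7] z14 [473.8, 100.4]
cream [214. 249.] z50 [481.8, 252.6, 49.8, 47.1, 6.9] z14 [483.1, 258.8]
cream [433. 229.] z50 [545.3, -293.6, 78.7, 50.1, -3.6] z14 [548.1, -300.7]
cream [290. 204.] z50 [597.9, 67.4, 73.2, 43.6, -26.6] z14 [602.0, 69.2]
cream [340. 192.] z50 [632.5, -55.9, 76.1, 45.4, 1.6] z14 [637.5, -57.2]
[[335.3, 0.0, 319.1], [0.0, 335.3, 239.0], [0.0, 0.0, 1.0]] [[0.452, 0.844, 0.288, 208.508], [0.892, -0.427, -0.147, 595.035], [-0.001, 0.324, -0.946, 372.956], [0.0, 0.0, 0.0, 1.0]]
```

jog_arm([
  {"gripper": -1, "translation": [0.08, -0.33, 0], "dr": [0, 0, 0.02]},
  {"gripper": -1, "translation": [0.08, -0.33, 0], "dr": [0, 0, 0.02]},
  {"gripper": -1, "translation": [0.08, -0.33, 0], "dr": [0, 0, 0.02]},
  {"gripper": -1, "translation": [0.08, -0.33, 0], "dr": [0, 0, 0.02]},
  {"gripper": -1, "translation": [0.08, -0.33, 0], "dr": [0, 0, 0.02]},
  {"gripper": -1, "translation": [0.08, -0.33, 0], "dr": [0, 0, 0.02]},
  {"gripper": -1, "translation": [0.08, -0.33, 0], "dr": [0, 0, 0.02]},
  {"gripper": -1, "translation": [0.08, -0.33, 0], "dr": [0, 0, 0.02]},
  {"gripper": -1, "translation": [0.08, -0.33, 0], "dr": [0, 0, 0.02]},
  {"gripper": -1, "translation": [0.08, -0.33, 0], "dr": [0, 0, 0.02]},
  {"gripper": -1, "translation": [0.08, -0.33, 0], "dr": [0, 0, 0.02]},
  {"gripper": -1, "translation": [0.08, -0.33, 0], "dr": [0, 0, 0.02]},
], squeeze=50)

```text
clock: 1.1
eef_pos: [378.2, 159.9, 256.2]
tcp_rot: [-3.142, 0.0, 1.481]
contact_force: [-0.1, 0.1, -0.4]
opening: 1.0
```

jog_arm([
  {"gripper": -1, "translation": [0.1, -0.33, 0], "dr": [0, 0, 0]},
  {"gripper": -1, "translation": [0.1, -0.33, 0], "dr": [0, 0, 0]},
  {"gripper": -1, "translation": [0.1, -0.33, 0], "dr": [0, 0, 0]},
  {"gripper": -1, "translation": [0.1, -0.33, 0], "dr": [0, 0, 0]},
  {"gripper": -1, "translation": [0.1, -0.33, 0], "dr": [0, 0, 0]},
  {"gripper": -1, "translation": [0.1, -0.33, 0], "dr": [0, 0, 0]},
  {"gripper": -1, "translation": [0.1, -0.33, 0], "dr": [0, 0, 0]},
  {"gripper": -1, "translation": [0.1, -0.3, 0], "dr": [0, 0, 0]},
  {"gripper": -1, "translation": [0, 0, 0], "dr": [0, 0, 0]},
  {"gripper": -1, "translation": [0, 0, 0], "dr": [0, 0, 0]},
])

```text
clock: 1.93
eef_pos: [458.3, -100.7, 255.9]
tcp_rot: [-3.141, -0.0, 1.476]
contact_force: [-0.5, 1.2, -0.9]
opening: 0.996
```

```bash
python3 - <<'E'
from h import *
cal=r.calibration("wrist");im=r.grab_frame("wrist")
cv2.imwrite("pics/w1.png",im);s=r.sense();print(s["eef_pos"],s["tcp_rot"])
for c in("green","red","cream"):
    for b in blobs(mask(im,c),400): print(c,b[:,0].mean(0).round(),"z50",rect(b,cal,50),"z14",rect(b,cal,14))
E
```

```text
[457.91942201 -99.59365243 255.82889979] [-3.14035011e+00 -4.71581563e-04  1.47733281e+00]
green [373. 351.] z50 [628.1, -54.7, 32.0, 26.4, 3.5] z14 [656.1, -50.4, 35.6, 29.3, 3.5]
green [322. 223.] z50 [469.3, -98.9, 32.9, 26.8, -7.9] z14 [479.7, -99.5, 36.5, 29.7, -7.9]
green [155. 262.] z50 [491.2, -275.4, 167.1, 61.3, -3.7] z14 [504.0, -295.7, 185.7, 68.1, -3.7]
red [523. 201.] z50 [466.4, 99.8, 33.7, 27.1, 6.7] z14 [476.5, 121.2, 37.5, 30.1, 6.7]
red [621. 247.] z50 [528.0, 206.0, 169.6, 34.7, 11.7] z14 [545.0, 239.3, 188.5, 38.6, 11.7]
cream [385. 394.] z50 [693.4, -41.7, 116.2, 32.0, 84.5] z14 [728.7, -36.0, 129.2, 35.6, 84.5]
cream [373. 354.] z50 [635.7, -54.3, 85.6, 43.1, 4.0] z14 [664.6, -50.0, 95.2, 47.9, 4.0]
cream [447. 334.] z50 [613.8, 31.0, 92.3, 19.2, 21.7] z14 [640.2, 44.8, 102.5, 21.3, 21.7]
cream [191. 336.] z50 [585.8, -259.1, 92.7, 19.2, -32.6] z14 [609.1, -277.6, 103.0, 21.3, -32.6]
cream [489. 309.] z50 [593.8, 70.9, 85.3, 47.4, -26.2] z14 [618.1, 89.2, 94.8, 52.7, -26.2]
cream [163. 290.] z50 [528.7, -276.1, 70.7, 44.3, -3.6] z14 [545.7, -296.5, 78.5, 49.2, -3.6]
cream [630. 279.] z50 [562.7, 220.8, 69.8, 21.0, 10.7] z14 [583.5, 255.7, 77.6, 23.3, 10.7]
cream [321. 225.] z50 [472.3, -99.0, 80.9, 42.3, -6.4] z14 [483.1, -99.6, 89.9, 47.0, -6.4]
cream [147. 217.] z50 [450.1, -271.1, 72.4, 44.2, -3.6] z14 [458.3, -290.9, 80.4, 49.1, -3.6]
cream [633. 209.] z50 [485.0, 207.3, 70.4, 14.7, 11.7] z14 [497.2, 240.8, 78.2, 16.3, 11.7]
cream [518. 205.] z50 [471.1, 90.8, 84.0, 61.2, 6.8] z14 [481.7, 111.2, 93.4, 68.0, 6.8]
```

View pics/w1.png

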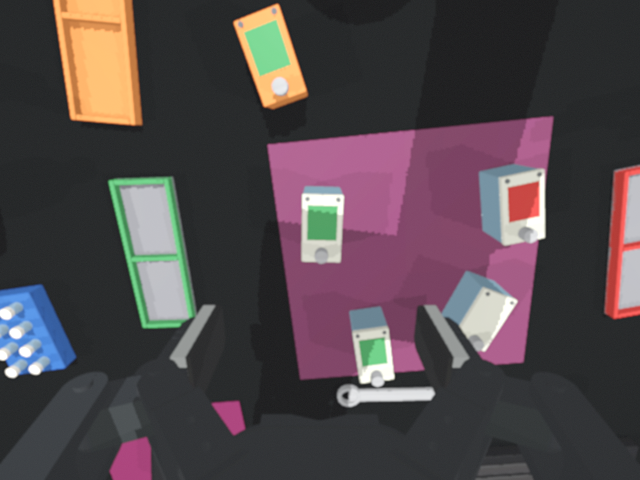

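jog_arm([
  {"gripper": -1, "translation": [0.06, 0, -0.25], "dr": [0, 0, -0.009]},
  {"gripper": -1, "translation": [0.06, 0, -0.25], "dr": [0, 0, -0.009]},
  {"gripper": -1, "translation": [0.05, 0, -0.25], "dr": [0, 0, 0]},
  {"gripper": -1, "translation": [0, 0, -0.25], "dr": [0, 0, 0]},
  {"gripper": -1, "translation": [0, 0, -0.25], "dr": [0, 0, 0]},
  {"gripper": -1, "translation": [0, 0, -0.25], "dr": [0, 0, 0]},
  {"gripper": -1, "translation": [0, 0, -0.25], "dr": [0, 0, 0]},
  {"gripper": -1, "translation": [0, 0, -0.2], "dr": [0, 0, 0]},
  {"gripper": -1, "translation": [0, 0, -0.1], "dr": [0, 0, 0]},
  {"gripper": -1, "translation": [0, 0, -0.09], "dr": [0, 0, 0]},
  {"gripper": -1, "translation": [0, 0, 0], "dr": [0, 0, 0]},
  {"gripper": -1, "translation": [0, 0, 0], "dr": [0, 0, 0]},
])

```text
clock: 2.98
eef_pos: [475.6, -99.0, 42.7]
tcp_rot: [3.142, -0.0, 1.451]
contact_force: [-0.0, -0.2, -0.5]
opening: 1.0
```

jog_arm([
  {"gripper": 1, "translation": [0, 0, 0], "dr": [0, 0, 0]},
  {"gripper": 1, "translation": [0, 0, 0], "dr": [0, 0, 0]},
  {"gripper": 1, "translation": [0, 0, 0], "dr": [0, 0, 0]},
  {"gripper": 1, "translation": [0, 0, 0], "dr": [0, 0, 0]},
  {"gripper": 1, "translation": [0, 0, 0], "dr": [0, 0, 0]},
  {"gripper": 1, "translation": [0, 0, 0], "dr": [0, 0, 0]},
  {"gripper": 1, "translation": [0, 0, 0], "dr": [0, 0, 0]},
  {"gripper": 1, "translation": [0, 0, 0], "dr": [0, 0, 0]},
  {"gripper": 1, "translation": [0, 0, 0], "dr": [0, 0, 0]},
  {"gripper": 1, "translation": [0, 0, 0], "dr": [0, 0, 0]},
])

```text
clock: 3.82
eef_pos: [475.8, -99.6, 43.1]
tcp_rot: [3.14, 0.0, 1.451]
contact_force: [-1.1, -0.0, 8.1]
opening: 0.467
```

jog_arm([
  {"gripper": 1, "translation": [0, 0, 0.1], "dr": [0, 0, 0]},
  {"gripper": 1, "translation": [0, 0, 0.2], "dr": [0, 0, 0]},
  {"gripper": 1, "translation": [0, 0, 0.3], "dr": [0, 0, 0]},
  {"gripper": 1, "translation": [-0.02, -0.24, 0], "dr": [0, 0, 0.005]},
  {"gripper": 1, "translation": [-0.02, -0.25, 0], "dr": [0, 0, 0.005]},
  {"gripper": 1, "translation": [-0.02, -0.25, 0], "dr": [0, 0, 0.005]},
  {"gripper": 1, "translation": [-0.02, -0.25, 0], "dr": [0, 0, 0.005]},
  {"gripper": 1, "translation": [-0.02, -0.25, 0], "dr": [0, 0, 0.005]},
  {"gripper": 1, "translation": [-0.02, -0.25, 0], "dr": [0, 0, 0.005]},
  {"gripper": 1, "translation": [-0.02, -0.25, 0], "dr": [0, 0, 0.005]},
  {"gripper": 1, "translation": [-0.02, -0.2, 0], "dr": [0, 0, 0]},
  {"gripper": 1, "translation": [0, 0, 0], "dr": [0, 0, 0]},
])

```text
clock: 4.82
eef_pos: [459.4, -296.8, 103.1]
tcp_rot: [3.14, 0.002, 1.504]
contact_force: [0.6, 0.7, -2.2]
opening: 0.463
```

```bash
python3 - <<'E'
from h import *
s=r.sense();cal=r.calibration("wrist");im=r.grab_frame("wrist")
cv2.imwrite("pics/w2.png",im);print(s["eef_pos"],s["tcp_rot"],s["opening"])
for c in("green","cream"):
    for b in blobs(mask(im,c),400): print(c,b[:,0].mean(0).round(),"z110",rect(b,cal,110),"z14",rect(b,cal,14))
E
```

```text
[ 459.37490639 -296.7898624   103.0942639 ] [3.14017873e+00 1.67446697e-03 1.50364122e+00] 0.463080355764131
green [319. 333.] z110 [454.1, -296.4, 35.8, 29.7, -3.8] z14 [521.6, -301.1, 67.0, 55.5, -3.8]
green [327. 205.] z110 [408.3, -292.0, 34.9, 25.2, 86.1] z14 [435.9, -292.8, 65.2, 47.1, 86.1]
cream [319. 335.] z110 [458.9, -296.8, 73.3, 54.8, -3.8] z14 [530.5, -301.8, 137.1, 102.5, -3.8]
cream [327. 209.] z110 [405.9, -291.9, 27.8, 14.4, 86.2] z14 [431.4, -292.6, 51.9, 26.9, 86.2]
cream [ 20. 226.] z110 [406.3, -394.6, 38.2, 18.3, -21.1] z14 [432.2, -484.7, 71.4, 34.2, -21.1]
```

View pics/w2.png

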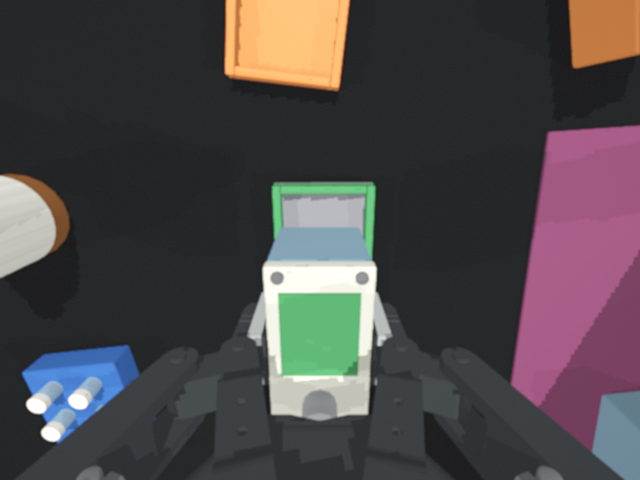

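jog_arm([
  {"gripper": 1, "translation": [0, 0.025, -0.1], "dr": [0, 0, 0]},
  {"gripper": 1, "translation": [0, 0, -0.15], "dr": [0, 0, 0]},
  {"gripper": 1, "translation": [0, 0, -0.1], "dr": [0, 0, 0]},
  {"gripper": 1, "translation": [0, 0, -0.08], "dr": [0, 0, 0]},
  {"gripper": 1, "translation": [0, 0, -0.05], "dr": [0, 0, 0]},
  {"gripper": 1, "translation": [0, 0, -0.04], "dr": [0, 0, 0]},
  {"gripper": 1, "translation": [0, 0, -0.02], "dr": [0, 0, 0]},
  {"gripper": 1, "translation": [0, 0, 0], "dr": [0, 0, 0]},
  {"gripper": 1, "translation": [0, 0, 0], "dr": [0, 0, 0]},
])

```text
clock: 5.62
eef_pos: [459.6, -291.0, 48.5]
tcp_rot: [3.141, 0.0, 1.506]
contact_force: [0.6, -0.7, -1.8]
opening: 0.461
```

jog_arm([
  {"gripper": 1, "translation": [0, -0.03, 0], "dr": [0, 0, 0]},
  {"gripper": 1, "translation": [0, 0, -0.01], "dr": [0, 0, 0]},
  {"gripper": 1, "translation": [0, 0, 0], "dr": [0, 0, 0]},
  {"gripper": 1, "translation": [0, 0, -0.005], "dr": [0, 0, 0]},
  {"gripper": 1, "translation": [0, 0, 0], "dr": [0, 0, 0]},
  {"gripper": 1, "translation": [0, 0, 0], "dr": [0, 0, 0]},
])

```text
clock: 6.12
eef_pos: [459.3, -293.9, 46.8]
tcp_rot: [3.142, 0.0, 1.506]
contact_force: [-0.7, 0.2, -2.8]
opening: 0.466
```

jog_arm([
  {"gripper": 1, "translation": [0, 0, -0.005], "dr": [0, 0, 0]},
  {"gripper": 1, "translation": [0, 0, 0], "dr": [0, 0, 0]},
  {"gripper": 1, "translation": [0, 0, -0.005], "dr": [0, 0, 0]},
  {"gripper": 1, "translation": [0, 0, 0], "dr": [0, 0, 0]},
  {"gripper": 1, "translation": [0, 0, 0], "dr": [0, 0, 0]},
])

```text
clock: 6.53
eef_pos: [459.4, -293.9, 45.7]
tcp_rot: [-3.142, -0.0, 1.506]
contact_force: [-0.0, 0.5, -3.6]
opening: 0.462
```

jog_arm([
  {"gripper": 1, "translation": [0, 0, -0.005], "dr": [0, 0, 0]},
  {"gripper": 1, "translation": [0, 0, 0], "dr": [0, 0, 0]},
  {"gripper": 1, "translation": [0, 0, -0.005], "dr": [0, 0, 0]},
  {"gripper": 1, "translation": [0, 0, 0], "dr": [0, 0, 0]},
  {"gripper": 1, "translation": [0, 0, 0], "dr": [0, 0, 0]},
])

```text
clock: 6.95
eef_pos: [459.4, -293.9, 44.8]
tcp_rot: [-3.142, 0.0, 1.506]
contact_force: [-0.2, 0.3, -2.3]
opening: 0.46
```

jog_arm([
  {"gripper": 1, "translation": [0, 0, -0.005], "dr": [0, 0, 0]},
  {"gripper": 1, "translation": [0, 0, 0], "dr": [0, 0, 0]},
  {"gripper": 1, "translation": [0, 0, -0.005], "dr": [0, 0, 0]},
  {"gripper": 1, "translation": [0, 0, 0], "dr": [0, 0, 0]},
  {"gripper": 1, "translation": [0, 0, 0], "dr": [0, 0, 0]},
])

```text
clock: 7.37
eef_pos: [459.3, -293.9, 44.1]
tcp_rot: [-3.142, -0.0, 1.506]
contact_force: [-3.5, 0.1, 5.4]
opening: 0.461
```

jog_arm([
  {"gripper": 0.6, "translation": [0, 0, 0], "dr": [0, 0, 0]},
  {"gripper": -0.3, "translation": [0, 0, 0], "dr": [0, 0, 0]},
  {"gripper": -1, "translation": [0, 0, 0], "dr": [0, 0, 0]},
  {"gripper": -1, "translation": [0, 0, 0], "dr": [0, 0, 0]},
  {"gripper": -1, "translation": [0, 0, 0], "dr": [0, 0, 0]},
  {"gripper": -1, "translation": [0, 0, 0], "dr": [0, 0, 0]},
  {"gripper": -1, "translation": [0, 0, 0.15], "dr": [0, 0, 0]},
  {"gripper": -1, "translation": [0, 0, 0.25], "dr": [0, 0, 0]},
  {"gripper": -1, "translation": [0, 0, 0.3], "dr": [0, 0, 0]},
  {"gripper": -1, "translation": [0, 0, 0.2], "dr": [0, 0, 0]},
])

```text
clock: 8.2
eef_pos: [459.8, -294.2, 135.7]
tcp_rot: [3.141, 0.001, 1.506]
contact_force: [0.7, -0.2, -0.1]
opening: 1.003
```

jog_arm([
  {"gripper": -1, "translation": [0.175, 0.238, 0], "dr": [0, 0, 0.007]},
  {"gripper": -1, "translation": [0.175, 0.238, 0], "dr": [0, 0, 0.007]},
  {"gripper": -1, "translation": [0.175, 0.238, 0], "dr": [0, 0, 0.007]},
  {"gripper": -1, "translation": [0.175, 0.238, 0], "dr": [0, 0, 0.007]},
  {"gripper": -1, "translation": [0.175, 0.238, 0], "dr": [0, 0, 0.007]},
  {"gripper": -1, "translation": [0.175, 0.238, 0], "dr": [0, 0, 0.007]},
  {"gripper": -1, "translation": [0.175, 0.238, 0], "dr": [0, 0, 0.007]},
  {"gripper": -1, "translation": [0.175, 0.238, 0], "dr": [0, 0, 0.007]},
  {"gripper": -1, "translation": [0.175, 0.238, 0], "dr": [0, 0, 0.007]},
  {"gripper": -1, "translation": [0.175, 0.238, 0], "dr": [0, 0, 0.006]},
  {"gripper": -1, "translation": [0, 0, 0], "dr": [0, 0, 0]},
  {"gripper": -1, "translation": [0, 0, 0], "dr": [0, 0, 0]},
])

```text
clock: 9.2
eef_pos: [634.9, -54.7, 133.5]
tcp_rot: [3.142, 0.0, 1.616]
contact_force: [-0.4, -0.6, 0.1]
opening: 0.999
```

```bash
python3 - <<'E'
from h import *
s=r.sense();cal=r.calibration("wrist");im=r.grab_frame("wrist")
cv2.imwrite("pics/w3.png",im);print(s["eef_pos"],s["tcp_rot"])
for b in blobs(mask(im,"green"),400): print(b[:,0].mean(0).round(),"z50",rect(b,cal,50))
top=r.grab_frame("top");cv2.imwrite("pics/top1.png",top);ct=r.calibration("top")
for b in blobs(mask(top,"green"),60): print("top",b[:,0].mean(0).round(),"z50",rect(b,ct,50))
E
```

```text
[634.90257616 -54.70287103 133.5115053 ] [3.14158578e+00 9.04986849e-05 1.61644973e+00]
[318. 266.] z50 [637.1, -54.4, 27.9, 14.1, -86.2]
[  9. 112.] z50 [553.8, -229.5, 79.8, 15.3, -14.5]
top [432. 247.] z50 [501.7, -290.9, 184.9, 69.8, -3.6]
```

View pics/w3.png

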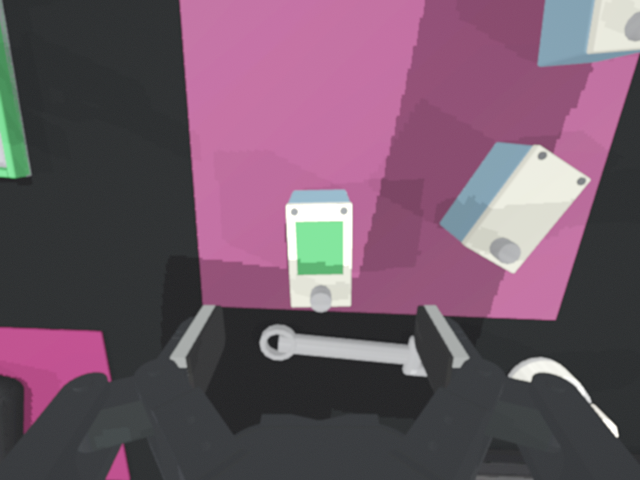

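jog_arm([
  {"gripper": -1, "translation": [-0.015, 0, -0.25], "dr": [0, 0, 0]},
  {"gripper": -1, "translation": [0, 0, -0.25], "dr": [0, 0, 0]},
  {"gripper": -1, "translation": [0, 0, -0.2], "dr": [0, 0, 0]},
  {"gripper": -1, "translation": [0, 0, -0.12], "dr": [0, 0, 0]},
  {"gripper": -1, "translation": [0, 0, -0.08], "dr": [0, 0, 0]},
  {"gripper": -1, "translation": [0, 0, 0], "dr": [0, 0, 0]},
  {"gripper": -1, "translation": [0, 0, 0], "dr": [0, 0, 0]},
])

```text
clock: 9.88
eef_pos: [633.0, -56.4, 44.2]
tcp_rot: [3.141, 0.0, 1.614]
contact_force: [-0.3, 0.0, 0.2]
opening: 1.002
```

jog_arm([
  {"gripper": 1, "translation": [0, 0, 0], "dr": [0, 0, 0]},
  {"gripper": 1, "translation": [0, 0, 0], "dr": [0, 0, 0]},
  {"gripper": 1, "translation": [0, 0, 0], "dr": [0, 0, 0]},
  {"gripper": 1, "translation": [0, 0, 0], "dr": [0, 0, 0]},
  {"gripper": 1, "translation": [0, 0, 0], "dr": [0, 0, 0]},
  {"gripper": 1, "translation": [0, 0, 0], "dr": [0, 0, 0]},
  {"gripper": 1, "translation": [0, 0, 0], "dr": [0, 0, 0]},
  {"gripper": 1, "translation": [0, 0, 0], "dr": [0, 0, 0]},
  {"gripper": 1, "translation": [0, 0, 0], "dr": [0, 0, 0]},
  {"gripper": 1, "translation": [0, 0, 0], "dr": [0, 0, 0]},
])

```text
clock: 10.72
eef_pos: [633.6, -55.8, 44.8]
tcp_rot: [3.14, 0.0, 1.614]
contact_force: [-0.4, 0.9, 6.2]
opening: 0.459
```

jog_arm([
  {"gripper": 1, "translation": [0, 0, 0.1], "dr": [0, 0, 0]},
  {"gripper": 1, "translation": [0, 0, 0.2], "dr": [0, 0, 0]},
  {"gripper": 1, "translation": [0, 0, 0.3], "dr": [0, 0, 0]},
  {"gripper": 1, "translation": [-0.12, -0.34, 0.1], "dr": [0, 0, -0.01]},
  {"gripper": 1, "translation": [-0.12, -0.35, 0], "dr": [0, 0, -0.01]},
  {"gripper": 1, "translation": [-0.12, -0.35, 0], "dr": [0, 0, -0.01]},
  {"gripper": 1, "translation": [-0.12, -0.35, 0], "dr": [0, 0, -0.01]},
  {"gripper": 1, "translation": [-0.12, -0.35, 0], "dr": [0, 0, -0.01]},
  {"gripper": 1, "translation": [-0.12, -0.35, 0], "dr": [0, 0, -0.01]},
  {"gripper": 1, "translation": [-0.13, -0.35, 0], "dr": [0, 0, -0.01]},
  {"gripper": 1, "translation": [0, 0, 0], "dr": [0, 0, 0]},
  {"gripper": 1, "translation": [0, 0, 0], "dr": [0, 0, 0]},
])

```text
clock: 11.72
eef_pos: [546.8, -301.7, 114.0]
tcp_rot: [-3.141, 0.0, 1.501]
contact_force: [0.3, 0.6, -3.0]
opening: 0.458
```

jog_arm([
  {"gripper": 1, "translation": [0, 0, 0], "dr": [0, 0, 0]},
  {"gripper": 1, "translation": [0, 0, 0], "dr": [0, 0, 0]},
])

```text
clock: 11.88
eef_pos: [548.1, -298.9, 113.9]
tcp_rot: [-3.141, -0.0, 1.505]
contact_force: [-0.4, -0.2, -2.6]
opening: 0.462
```

```bash
python3 - <<'E'
from h import *
s=r.sense();cal=r.calibration("wrist");im=r.grab_frame("wrist")
cv2.imwrite("pics/w4.png",im);print(s["eef_pos"],s["tcp_rot"])
for b in blobs(mask(im,"green"),400): print(b[:,0].mean(0).round(),"z120",rect(b,cal,120),"z54",rect(b,cal,54),"z14",rect(b,cal,14))
E
```

```text
[ 548.08197572 -298.89181018  113.87367903] [-3.14132790e+00 -3.55843777e-04  1.50507441e+00]
[319. 331.] z120 [542.0, -298.6, 35.9, 29.4, -3.3] z54 [587.5, -301.5, 57.2, 46.9, -3.3] z14 [615.0, -303.3, 70.1, 57.5, -3.3]
[317. 135.] z120 [471.6, -294.5, 66.5, 33.4, -3.6] z54 [475.3, -295.0, 106.0, 53.3, -3.6] z14 [477.5, -295.3, 130.0, 65.3, -3.6]
```

View pics/w4.png

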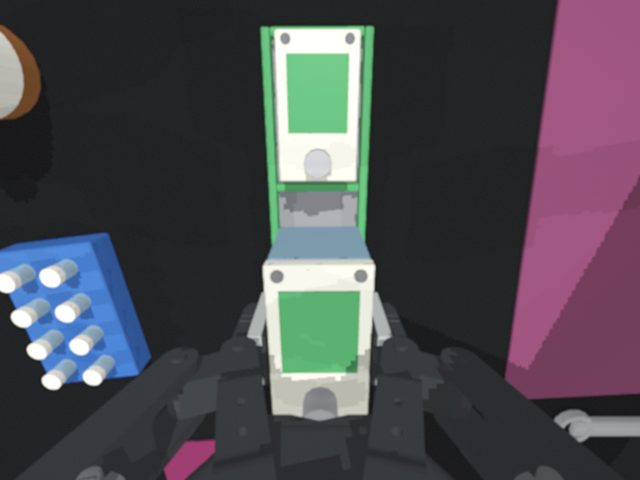

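jog_arm([
  {"gripper": 1, "translation": [0, 0, -0.1], "dr": [0, 0, 0]},
  {"gripper": 1, "translation": [0, 0, -0.2], "dr": [0, 0, 0]},
  {"gripper": 1, "translation": [0, 0, -0.15], "dr": [0, 0, 0]},
  {"gripper": 1, "translation": [0, 0, -0.1], "dr": [0, 0, 0]},
  {"gripper": 1, "translation": [0, 0, -0.06], "dr": [0, 0, 0]},
  {"gripper": 1, "translation": [0, 0, -0.03], "dr": [0, 0, 0]},
  {"gripper": 1, "translation": [0, 0, -0.02], "dr": [0, 0, 0]},
  {"gripper": 1, "translation": [0, 0, 0], "dr": [0, 0, 0]},
  {"gripper": 1, "translation": [0, 0, -0.01], "dr": [0, 0, 0]},
  {"gripper": 1, "translation": [0, 0, 0], "dr": [0, 0, 0]},
  {"gripper": 1, "translation": [0, 0, 0], "dr": [0, 0, 0]},
])

```text
clock: 12.85
eef_pos: [548.1, -300.1, 47.3]
tcp_rot: [3.141, 0.0, 1.504]
contact_force: [0.3, 0.4, -3.4]
opening: 0.462
```

jog_arm([
  {"gripper": 1, "translation": [0, 0, -0.005], "dr": [0, 0, 0]},
  {"gripper": 1, "translation": [0, 0, 0], "dr": [0, 0, 0]},
  {"gripper": 1, "translation": [0, 0, -0.005], "dr": [0, 0, 0]},
  {"gripper": 1, "translation": [0, 0, 0], "dr": [0, 0, 0]},
  {"gripper": 1, "translation": [0, 0, 0], "dr": [0, 0, 0]},
])

```text
clock: 13.27
eef_pos: [547.9, -300.0, 45.8]
tcp_rot: [3.141, 0.0, 1.504]
contact_force: [-1.1, -0.2, -1.5]
opening: 0.458
```

jog_arm([
  {"gripper": 1, "translation": [0, 0, -0.005], "dr": [0, 0, 0]},
  {"gripper": 1, "translation": [0, 0, 0], "dr": [0, 0, 0]},
  {"gripper": 1, "translation": [0, 0, -0.003], "dr": [0, 0, 0]},
  {"gripper": 1, "translation": [0, 0, 0], "dr": [0, 0, 0]},
  {"gripper": 1, "translation": [0, 0, 0], "dr": [0, 0, 0]},
])

```text
clock: 13.68
eef_pos: [547.9, -300.0, 45.8]
tcp_rot: [3.141, 0.0, 1.504]
contact_force: [-3.3, 0.8, 7.7]
opening: 0.459
```

jog_arm([
  {"gripper": 0.6, "translation": [0, 0, 0], "dr": [0, 0, 0]},
  {"gripper": -0.3, "translation": [0, 0, 0], "dr": [0, 0, 0]},
  {"gripper": -1, "translation": [0, 0, 0], "dr": [0, 0, 0]},
  {"gripper": -1, "translation": [0, 0, 0], "dr": [0, 0, 0]},
  {"gripper": -1, "translation": [0, 0, 0], "dr": [0, 0, 0]},
  {"gripper": -1, "translation": [0, 0, 0], "dr": [0, 0, 0]},
  {"gripper": -1, "translation": [0, 0, 0.15], "dr": [0, 0, 0]},
  {"gripper": -1, "translation": [0, 0, 0.25], "dr": [0, 0, 0]},
  {"gripper": -1, "translation": [0, 0, 0.3], "dr": [0, 0, 0]},
  {"gripper": -1, "translation": [0, 0, 0.2], "dr": [0, 0, 0]},
  {"gripper": -1, "translation": [0, 0, 0], "dr": [0, 0, 0]},
])

```text
clock: 14.6
eef_pos: [550.2, -301.2, 139.5]
tcp_rot: [3.135, 0.003, 1.504]
contact_force: [0.9, -0.1, 0.2]
opening: 0.995
```

jog_arm([
  {"gripper": -1, "translation": [-0.063, 0.333, 0], "dr": [0, 0, 0.01]},
  {"gripper": -1, "translation": [-0.063, 0.333, 0], "dr": [0, 0, 0.01]},
  {"gripper": -1, "translation": [-0.063, 0.333, 0], "dr": [0, 0, 0.01]},
  {"gripper": -1, "translation": [-0.063, 0.333, 0], "dr": [0, 0, 0.01]},
  {"gripper": -1, "translation": [-0.063, 0.333, 0], "dr": [0, 0, 0.01]},
  {"gripper": -1, "translation": [-0.063, 0.333, 0], "dr": [0, 0, 0.01]},
  {"gripper": -1, "translation": [-0.063, 0.333, 0], "dr": [0, 0, 0.01]},
  {"gripper": -1, "translation": [-0.063, 0.333, 0], "dr": [0, 0, 0.01]},
  {"gripper": -1, "translation": [-0.063, 0.333, 0], "dr": [0, 0, 0.01]},
  {"gripper": -1, "translation": [-0.063, 0.333, 0], "dr": [0, 0, 0.01]},
  {"gripper": -1, "translation": [-0.063, 0.333, 0], "dr": [0, 0, 0.01]},
  {"gripper": -1, "translation": [-0.063, 0.333, 0], "dr": [0, 0, 0.01]},
])

```text
clock: 15.6
eef_pos: [471.5, 101.1, 134.5]
tcp_rot: [-3.141, 0.0, 1.693]
contact_force: [0.4, 0.1, 0.3]
opening: 0.999
```

jog_arm([
  {"gripper": -1, "translation": [0, 0, 0], "dr": [0, 0, 0]},
  {"gripper": -1, "translation": [0, 0, 0], "dr": [0, 0, 0]},
  {"gripper": -1, "translation": [0, 0, 0], "dr": [0, 0, 0]},
])

```text
clock: 15.85
eef_pos: [472.1, 99.5, 134.6]
tcp_rot: [-3.141, 0.0, 1.694]
contact_force: [0.4, 0.2, -0.2]
opening: 1.003
```

```bash
python3 - <<'E'
from h import *
s=r.sense();cal=r.calibration("wrist");im=r.grab_frame("wrist")
cv2.imwrite("pics/w5.png",im);print(s["eef_pos"],s["tcp_rot"])
for b in blobs(mask(im,"red"),400): print(b[:,0].mean(0).round(),"z52",rect(b,cal,52),"z14",rect(b,cal,14))
E
```

```text
[472.08974043  99.53165957 134.62294091] [-3.14107517e+00  3.25801676e-04  1.69352360e+00]
[518. 293.] z52 [495.3, 235.0, 113.3, 58.2, 6.8] z14 [515.3, 262.7, 134.8, 69.3, 6.8]
[319. 250.] z52 [466.0, 98.3, 33.4, 28.2, 7.0] z14 [480.5, 100.0, 39.8, 33.6, 7.0]
```

View pics/w5.png

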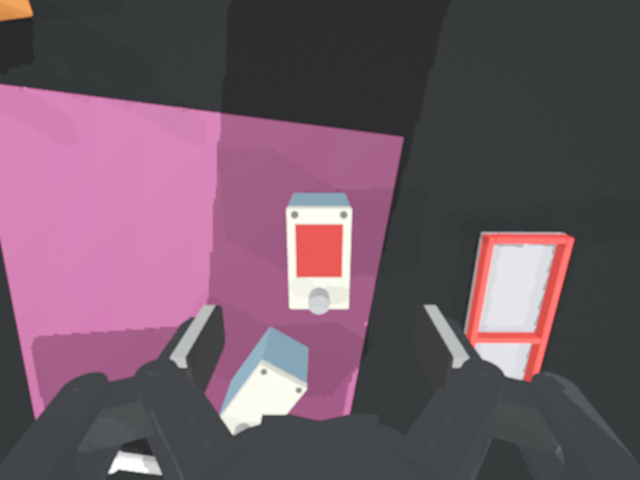

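jog_arm([
  {"gripper": -1, "translation": [0, -0.01, -0.25], "dr": [0, 0, 0]},
  {"gripper": -1, "translation": [0, 0, -0.25], "dr": [0, 0, 0]},
  {"gripper": -1, "translation": [0, 0, -0.2], "dr": [0, 0, 0]},
  {"gripper": -1, "translation": [0, 0, -0.12], "dr": [0, 0, 0]},
  {"gripper": -1, "translation": [0, 0, -0.09], "dr": [0, 0, 0]},
  {"gripper": -1, "translation": [0, 0, 0], "dr": [0, 0, 0]},
  {"gripper": -1, "translation": [0, 0, 0], "dr": [0, 0, 0]},
])

```text
clock: 16.48
eef_pos: [472.4, 97.9, 43.9]
tcp_rot: [-3.141, 0.0, 1.691]
contact_force: [-0.5, 0.1, 0.7]
opening: 1.001
```

jog_arm([
  {"gripper": 1, "translation": [0, 0, 0], "dr": [0, 0, 0]},
  {"gripper": 1, "translation": [0, 0, 0], "dr": [0, 0, 0]},
  {"gripper": 1, "translation": [0, 0, 0], "dr": [0, 0, 0]},
  {"gripper": 1, "translation": [0, 0, 0], "dr": [0, 0, 0]},
  {"gripper": 1, "translation": [0, 0, 0], "dr": [0, 0, 0]},
  {"gripper": 1, "translation": [0, 0, 0], "dr": [0, 0, 0]},
  {"gripper": 1, "translation": [0, 0, 0], "dr": [0, 0, 0]},
  {"gripper": 1, "translation": [0, 0, 0], "dr": [0, 0, 0]},
  {"gripper": 1, "translation": [0, 0, 0], "dr": [0, 0, 0]},
  {"gripper": 1, "translation": [0, 0, 0], "dr": [0, 0, 0]},
])

```text
clock: 17.32
eef_pos: [472.8, 98.8, 44.8]
tcp_rot: [3.14, -0.0, 1.693]
contact_force: [-1.1, -0.4, 6.1]
opening: 0.462
```

jog_arm([
  {"gripper": 1, "translation": [0, 0, 0.1], "dr": [0, 0, 0]},
  {"gripper": 1, "translation": [0, 0, 0.2], "dr": [0, 0, 0]},
  {"gripper": 1, "translation": [0, 0, 0.3], "dr": [0, 0, 0]},
  {"gripper": 1, "translation": [0.04, 0.27, 0], "dr": [0, 0, 0]},
  {"gripper": 1, "translation": [0.04, 0.27, 0], "dr": [0, 0, 0]},
  {"gripper": 1, "translation": [0.04, 0.27, 0], "dr": [0, 0, 0]},
  {"gripper": 1, "translation": [0.04, 0.27, 0], "dr": [0, 0, 0]},
  {"gripper": 1, "translation": [0.04, 0.27, 0], "dr": [0, 0, 0]},
  {"gripper": 1, "translation": [0.03, 0.26, 0], "dr": [0, 0, 0]},
  {"gripper": 1, "translation": [0, 0, 0], "dr": [0, 0, 0]},
  {"gripper": 1, "translation": [0, 0, 0], "dr": [0, 0, 0]},
  {"gripper": 1, "translation": [0, 0, 0], "dr": [0, 0, 0]},
])

```text
clock: 18.32
eef_pos: [494.6, 259.2, 104.1]
tcp_rot: [-3.141, 0.001, 1.693]
contact_force: [0.5, -0.5, -3.2]
opening: 0.458
```

```bash
python3 - <<'E'
from h import *
s=r.sense();cal=r.calibration("wrist");im=r.grab_frame("wrist")
cv2.imwrite("pics/w6.png",im);print(s["eef_pos"],s["tcp_rot"])
for b in blobs(mask(im,"red"),400): print(b[:,0].mean(0).round(),"z110",rect(b,cal,110),"z14",rect(b,cal,14))
E
```

```text
[494.61290042 259.18926265 104.09011756] [-3.14068518e+00  5.81337309e-04  1.69335218e+00]
[319. 332.] z110 [489.2, 258.4, 35.9, 29.5, 7.0] z14 [555.2, 266.5, 66.8, 54.9, 7.0]
[330. 208.] z110 [444.6, 254.8, 35.4, 25.6, -84.2] z14 [472.1, 259.8, 65.8, 47.6, -84.2]
```

View pics/w6.png

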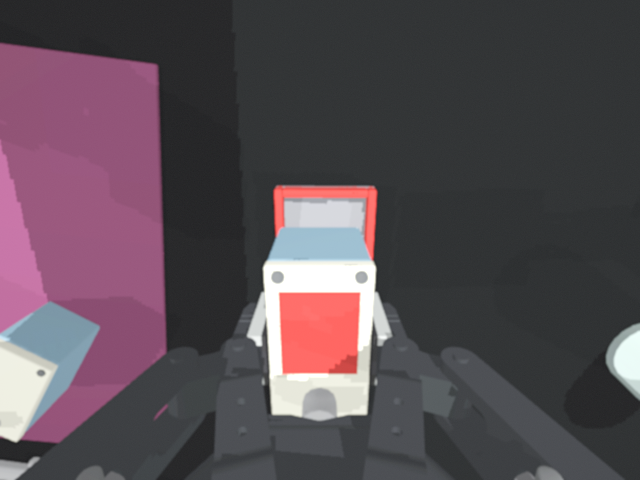

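jog_arm([
  {"gripper": 1, "translation": [0.005, 0.02, -0.1], "dr": [0, 0, 0]},
  {"gripper": 1, "translation": [0, 0, -0.15], "dr": [0, 0, 0]},
  {"gripper": 1, "translation": [0, 0, -0.13], "dr": [0, 0, 0]},
  {"gripper": 1, "translation": [0, 0, -0.08], "dr": [0, 0, 0]},
  {"gripper": 1, "translation": [0, 0, -0.05], "dr": [0, 0, 0]},
  {"gripper": 1, "translation": [0, 0, -0.03], "dr": [0, 0, 0]},
  {"gripper": 1, "translation": [0, 0, -0.02], "dr": [0, 0, 0]},
  {"gripper": 1, "translation": [0, 0, 0], "dr": [0, 0, 0]},
  {"gripper": 1, "translation": [0, 0, -0.01], "dr": [0, 0, 0]},
  {"gripper": 1, "translation": [0, 0, 0], "dr": [0, 0, 0]},
  {"gripper": 1, "translation": [0, 0, 0], "dr": [0, 0, 0]},
])

```text
clock: 19.28
eef_pos: [496.0, 261.8, 47.4]
tcp_rot: [3.141, -0.0, 1.693]
contact_force: [1.3, -0.4, -3.3]
opening: 0.461
```

jog_arm([
  {"gripper": 1, "translation": [0, 0, -0.005], "dr": [0, 0, 0]},
  {"gripper": 1, "translation": [0, 0, 0], "dr": [0, 0, 0]},
  {"gripper": 1, "translation": [0, 0, -0.005], "dr": [0, 0, 0]},
  {"gripper": 1, "translation": [0, 0, 0], "dr": [0, 0, 0]},
  {"gripper": 1, "translation": [0, 0, 0], "dr": [0, 0, 0]},
])

```text
clock: 19.7
eef_pos: [495.8, 261.7, 45.9]
tcp_rot: [-3.141, 0.0, 1.693]
contact_force: [-0.1, 0.1, -1.9]
opening: 0.46
```

jog_arm([
  {"gripper": 1, "translation": [0, 0, -0.005], "dr": [0, 0, 0]},
  {"gripper": 1, "translation": [0, 0, 0], "dr": [0, 0, 0]},
  {"gripper": 1, "translation": [0, 0, -0.003], "dr": [0, 0, 0]},
  {"gripper": 1, "translation": [0, 0, 0], "dr": [0, 0, 0]},
  {"gripper": 1, "translation": [0, 0, 0], "dr": [0, 0, 0]},
])

```text
clock: 20.12
eef_pos: [495.8, 261.7, 45.8]
tcp_rot: [3.142, -0.0, 1.693]
contact_force: [-2.5, -1.2, 7.9]
opening: 0.459
```

Contact with the floor (+7.9 N); release and rise.

jog_arm([
  {"gripper": 0.6, "translation": [0, 0, 0], "dr": [0, 0, 0]},
  {"gripper": -0.3, "translation": [0, 0, 0], "dr": [0, 0, 0]},
  {"gripper": -1, "translation": [0, 0, 0], "dr": [0, 0, 0]},
  {"gripper": -1, "translation": [0, 0, 0], "dr": [0, 0, 0]},
  {"gripper": -1, "translation": [0, 0, 0], "dr": [0, 0, 0]},
  {"gripper": -1, "translation": [0, 0, 0], "dr": [0, 0, 0]},
  {"gripper": -1, "translation": [0, 0, 0.15], "dr": [0, 0, 0]},
  {"gripper": -1, "translation": [0, 0, 0.25], "dr": [0, 0, 0]},
  {"gripper": -1, "translation": [0, 0, 0.3], "dr": [0, 0, 0]},
  {"gripper": -1, "translation": [0, 0, 0.3], "dr": [0, 0, 0]},
  {"gripper": -1, "translation": [-0.1, 0, 0.3], "dr": [0, 0, 0]},
  {"gripper": -1, "translation": [-0.2, -0.1, 0.2], "dr": [0, 0, 0]},
])

```text
clock: 21.12
eef_pos: [468.2, 253.3, 198.2]
tcp_rot: [3.137, -0.002, 1.693]
contact_force: [0.4, 0.6, 1.3]
opening: 1.001
```

jog_arm([
  {"gripper": -1, "translation": [-0.15, -0.3, 0], "dr": [0, 0, 0]},
  {"gripper": -1, "translation": [-0.15, -0.3, 0], "dr": [0, 0, 0]},
  {"gripper": -1, "translation": [-0.15, -0.3, 0], "dr": [0, 0, 0]},
  {"gripper": -1, "translation": [-0.15, -0.3, 0], "dr": [0, 0, 0]},
  {"gripper": -1, "translation": [-0.1, -0.3, 0], "dr": [0, 0, 0]},
  {"gripper": -1, "translation": [0, -0.3, 0], "dr": [0, 0, 0]},
  {"gripper": -1, "translation": [0, -0.3, 0], "dr": [0, 0, 0]},
  {"gripper": -1, "translation": [0, 0, 0], "dr": [0, 0, 0]},
  {"gripper": -1, "translation": [0, 0, 0], "dr": [0, 0, 0]},
])

```text
clock: 21.87
eef_pos: [395.8, 40.5, 195.3]
tcp_rot: [3.141, -0.0, 1.689]
contact_force: [-0.8, -0.3, -0.1]
opening: 1.003
```

```bash
python3 - <<'E'
from h import *
s=r.sense();print(s["eef_pos"],s["contact_force"])
a=r.grab_frame("top");b=r.grab_frame("side")
cv2.imwrite("pics/fin.png",np.hstack([cv2.resize(a[140:340,180:480],(450,300)),cv2.resize(b[150:400,230:430],(240,300))]))
E
```

```text
[395.79679208  40.53081942 195.3298879 ] [-0.81400965 -0.33145749 -0.12629443]
```

View pics/fin.png

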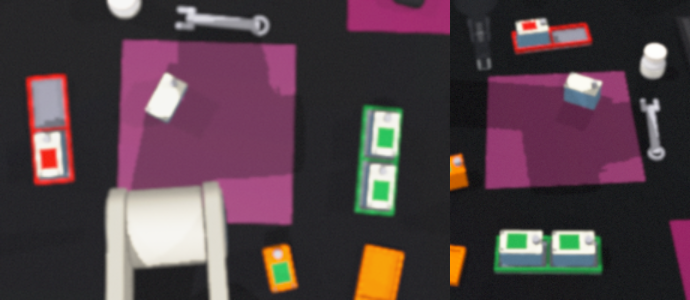

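The picture shows both green modules upright in the green tray at about (380,137) and (380,188). The red module is in the near nest of the red tray at about (48,158). The plain module and the orange look-alikes have not moved, and the gripper is clear of everything.

```bash
python3 -c "
from rig import r
print(r.sign_off())"
```

```text
the job is handed in; nothing more can be done
None
```

The job is handed in: both green-tagged modules are in the two nests of the green pass tray, and the red-tagged one is in the near nest of the red reject tray. The greens went first, and it took about 22 s of the 67 s allowed.

- **Lowering:** I lowered each module in small steps until I felt light contact (5–8 N upward), then opened the gripper. Nothing was dropped.
- **Last checks:** The final top and side views show all three modules upright and tag up in their nests. In those views the untagged module, the spanner, the septa jar and the orange module look unmoved; only part of the orange tray is in them. The screwdriver, bottle, beaker and vial rack were outside the final crops, so I did not check them at the end. The gripper is clear, with no real contact force.
- **Disagreement:** The modules touched the nest floors about 1 mm above their grasp height, where I expected 4 mm. The mat is probably 2–3 mm thick, which I did not measure. I judged "flat on the floor" from the contact force and the pictures.

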